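# Set a spot lamp's tilt on the worm table's dial against the backlash and clamp it

## Task

The spot lamp on the test fixture is tilted a little too high. Crank the handwheel counter-clockwise until its long zero line has gone past the index by about eight divisions, more than the worm's backlash, then come back clockwise, that way only, and stop with the zero line on the index to within half a division. Then press the clamp lever down until it is felt to be firmly tight, never with more than 20 N, and leave everything else where it is.

Things in the scene. Friction and masses are not known exactly. Their poses are not given: they have to be found in the camera images.
- gonio: the test fixture, fixed on the desk: a worm rotary table stood on edge on a 230 x 200 mm base plate, a square spot lamp on its steel faceplate at the +y side. Origin: underside centre; x along the lamp's beam, z up. Handwheel 184 to 198 mm up, nothing above it but its hub and crank; beside it the table is up to 159 mm tall, the lamp 145 mm, the angle plate 132 mm.
- wheel_centre (a point): centre of the handwheel's top face, 198 mm up: a flat aluminium disc 100 mm across, 14 mm thick, upright axis, hub 34 mm wide, 10 mm tall. It tilts the lamp through a worm 40:1 (counter-clockwise from above lowers the beam). 36 divisions of 10 degrees. After each reversal it turns free (about 1 N at the crank) through the backlash, 0.7 rad (4 divisions), then drags the table (8 N).
- index (a point): the fixed index: line on top of a small steel block just outside the wheel's rim, 56 mm from the wheel's centre along the fixture's +x, level with the wheel's top
- zero_line (a point): outer part of the wheel's zero line (the one long, bold line on its top), 46 mm from the wheel's centre, turning with the wheel. It is on the index when it lies from the wheel's centre along the fixture's +x. At the start it stands 0.4 to 2.7 rad clockwise (from above) of the index.
- crank_grip (a point): middle of the crank handle, an upright black cylinder 15 mm across (19 mm at its head) and 42 mm tall on the wheel's top, 36 mm from the wheel's centre, straight opposite the zero line; it spins freely on its pin, so the grip need not turn with it. This point is 22 mm above the wheel's top.
- faceplate (a joint): tilt of faceplate and lamp in rad, growing as the beam sinks: 1/40 of the worm's turn. 0 when the zero line is on the index and the worm was driven clockwise; driven counter-clockwise it lags by the backlash, -0.0175 there.
- lever (a joint): turn of the clamp lever in rad: 0 loose (start), arm 0.8 rad above level; it grows as its end is pressed down (level at 0.8). It first turns with a steady drag (4 to 6 N on its end), bears somewhere between 0.2 and 0.9 (differs each time) and stiffens from there by 1 to 2 N per mm; 11 to 16 N on its end makes it firmly tight. Released, it stays, springing back a few mm.
- lever_end (a point): centre of the black end of the clamp lever, 18 mm wide, 34 mm long, 12 mm thick, 95 mm from the pivot on a 12 x 9 mm steel bar; it swings in an upright plane along the fixture's y. Loose, it is about 66 mm from the pivot on the level and 163 mm up; it is pressed from above, which is clear.
- lever_pivot (a point): pivot of the clamp lever, at the fixture's +x side, 95 mm up; axis along the fixture's x; the lever points from it to the fixture's -y
- clamp: clamp block with its lever and dog, bolted to the fixture; the dog bears on the back of the faceplate's flange. Axes as the fixture's, origin within 5 mm of the fixture's
- spot_head_mid (a point): bystander: a loose second spot lamp standing on its yoke, about 90 x 90 x 125 mm; this point 70 mm up
- flask_mid (a point): bystander: pink flask, 72 mm across, 190 mm tall; its middle
- caliper_mid (a point): bystander: caliper lying flat, 230 mm long; its middle

How it is judged:
On the way, in this order (a step that is already met when the one before it is completed fails the run):
1. the zero line has been cranked counter-clockwise past the index by more than the backlash, so that the faceplate itself has gone past its zero (value of joint faceplate above 0.002 rad), for 0.1 s.
2. the handwheel has been brought back clockwise: zero line on the index, faceplate at its zero (y of zero_line in the frame of index between -0.004 and 0.004 m and distance between zero_line and index below 0.015 m and value of joint faceplate between -0.003 and 0.003 rad), for 0.2 s.
3. the clamp has been tightened (contact force between clamp and gonio above 12 N), for 0.2 s.
At the end, for the whole second after the job is handed in: zero line within 4 mm (half a division) of the index along the rim, the faceplate within 0.003 rad of its zero (which it reaches only when driven there clockwise), the clamp bearing on the faceplate's rim with more than 12 N, all at rest (all of step 2 and contact force between clamp and gonio above 12 N and velocity of joint faceplate between -0.02 and 0.02 rad/s); the robot touches nothing.
It fails at once if the clamp lever is pressed with more than 20 N (contact force between the fingers and clamp above 20 N).
It fails at once if a bystander (spot lamp, flask, caliper) is moved by more than 20 mm (distance of any of spot_head_mid, flask_mid, caliper_mid from where it was at the start of the episode above 0.02 m).
It also fails if it takes over 58 s, if anything falls off the work surface, if the arm or the gripper's body presses on something with over 40 N, if the wrist force passes 120 N, or if a joint passes its speed limit or range.

## Robot

A 7-joint arm with a two-finger parallel gripper is mounted at the origin on the work surface. World frame = base frame: x ahead of the robot, y to its left, z up, the work surface at z = 0. Lengths are in m, angles in rad, forces in N, time in s.
With the tool pointing down it reaches from about 0.4 to 0.875 m from the base axis. Payload 19.3 kg.
Tool frame: the origin (TCP) lies midway between the tips of the shut fingers; the grasp point (between the pads) lies 19 mm behind it; z points along the fingers, y is the line along which they close (so a half turn about z gives the same grasp; the last joint's range is limited). The gripper opens to 85 mm and grips with 20 to 120 N. Pads are 22 mm wide; open, the fingers measure 114 mm over their backs; the gripper's body (76 mm by 85 mm) begins 54 mm behind the grasp point. The pads swing forward as they close: fully open they stand 13 mm farther back than shut.
Start: joints at [1.186, 0.521, -0.036, 1.599, 0.021, 1.021, -0.113], TCP at [0.193, -0.594, 0.231] pointing down, gripper open.
Joint ranges: [-2.91, 2.91], [-0.3, 2.13], [-1.5, 1.42], [0.17, 2.43], [-1.26, 4.41], [0.16, 1.93], [-2.52, 2.52]. Speed limits (rad/s): [1.89, 1.89, 2.39, 2.39, 3.01, 3.01, 3.01].

## Interface

Orientations are given as [roll, pitch, yaw] about the fixed x, y, z axes, in that order (R = Rz(yaw) Ry(pitch) Rx(roll)).
In Python, from workcell import * gives the robot as it stands. The module is installed in compiled form; this text tells all that it offers.
- The arm moves only by the tool play_rows, never from a script. Its argument "deltas" is a list of rows, each a list of 7 numbers: the shift along the tool's x, y, z in units of 500 mm (1.0 is 500 mm), then the turn, a rotation vector about the tool's x, y, z in units of 120 degrees (1.0 is 120 degrees), then the closure, from 0 (fully open) to 1 (shut). A call has 1 to 10 rows; each row is the pose to reach, as a shift and turn from the pose commanded when the call began, along the tool's axes at that moment; what a row does not reach only later rows make up. A row lasts 1/10 s, in which the tool goes at most 50 mm and 8.59 degrees, less where a joint would pass 70% of its speed; a pose out of reach is approached as far as the arm can. A call with a number of a shift or a turn outside -1 to 1 is refused whole. A call with a gripper value outside its range is refused whole. The fingers move at their own pace and stop on an object; "newtons" is the grip in N (left out, the last holds). Time passes only in rows, so rows that repeat a pose let the fingers close. It gives the time, the measured TCP pose, the force, the opening and the grip force at its end, in the units of the state.
- observe(): the state, without advancing time (a new reading comes with each control period).
- grab_frame(name): name is "side" or "top" or "wrist"; returns the picture (384x512x3 uint8, red, green, blue); there is no depth.
- get_calibration(name): a dict with "fovy" (degrees; the focal length in pixels is half the picture's height over the tangent of half this angle, whatever the lens; pixels are square), "cx", "cy" (the principal point, pixels), "xyz" and "rotation" of the camera in the world. Camera axes: x right, y down, z forward; pixel columns grow to the right and rows downward; lengths in m; the calibration is good to about 2 mm. A picture is of the moment at which its call begins: read the wrist's pose just before it. get_calibration takes no time and is no camera call; for the wrist camera it gives the pose at the moment of the call.
- job_done(): hands the job in; it is judged then, once.
The state is a dict: "clock": time; "qpos": joint angles; "qd": joint speeds; "joint_efforts": joint torques, N m; "position": TCP position; "tool_rot": TCP orientation; "force": force on the tool from outside, world axes, zero at the start; "moment": the same for the moment, N m; "grip_width": finger opening in m; "finger_force": force on a finger pad.
Only numpy, scipy, OpenCV 4.12 (cv2) and the standard library are available. Lean on these libraries where they do the work, as an engineer would, in place of code of your own. Each camera call takes 0.05 s, during which the arm holds its last target. There are 200 camera calls.

## Working session

There is one attempt and no reset: what is moved stays moved. The work goes in short steps, Python scripts to look and compute and a tool call to move; the robot and the scene stay as the last step left them, time stands still between calls to the robot, and variables do not carry over. Pictures are saved under pics/ and viewed, at most 10 in all, crops included, and the job is handed in when it is done.

Besides the shell and the picture viewer there is one more tool, called after "Request:" as name([rows], argument=value, ...), one row to a line, values as JSON. play_rows: Moves the arm, as the interface text tells. Its arguments: {"type":"object","properties":{"deltas":{"type":"array"},"newtons":{"type":"number"}},"required":["deltas"]}

```bash
mkdir -p pics; python3 - <<'E'
from workcell import *
import cv2,numpy as np
print(observe())
for n in("side","top"):
    print(n,get_calibration(n))
    cv2.imwrite(f"pics/{n}0.png",cv2.resize(grab_frame(n)[:,:,::-1],(800,600),interpolation=cv2.INTER_CUBIC))
E
```

```text
{'clock': 0.0, 'qpos': array([ 1.18582579,  0.52198153, -0.03632044,  1.59996523,  0.02122198,
        1.02113269, -0.11281409]), 'qd': array([ 5.28851370e-04,  3.14986520e-04,  1.99574325e-04,  1.08459264e-03,
       -1.04576630e-03,  8.23403250e-05, -1.05054285e-04]), 'joint_efforts': array([-7.07086165e-04, -9.27097392e+01,  1.97979346e+00, -3.69929516e+01,
        1.78649335e-02,  8.08637822e-03,  5.33605407e-05]), 'position': array([ 0.19335436, -0.59399813,  0.23076138]), 'tool_rot': array([-3.14049605e+00,  1.01154144e-04,  3.14751219e-01]), 'force': array([-0.08457773, -0.92544036, -0.25246895]), 'moment': array([ 0.01698288, -0.03216233,  0.00673491]), 'finger_force': 0.0, 'grip_width': 0.08550956500708773}
side {'fovy': 51.87106563310876, 'cx': 257.9841187140687, 'cy': 191.106291005399, 'xyz': array([-0.06907013,  0.78954481,  0.87593012]), 'rotation': array([-2.18825952, -0.00570739, -2.53298523])}
top {'fovy': 45.3912007337443, 'cx': 253.1641200081654, 'cy': 193.5614988441705, 'xyz': array([ 0.39013721, -0.01250084,  1.59638702]), 'rotation': array([-3.06327122e+00, -1.34235352e-03, -1.55677330e+00])}
```

View pics/top0.png

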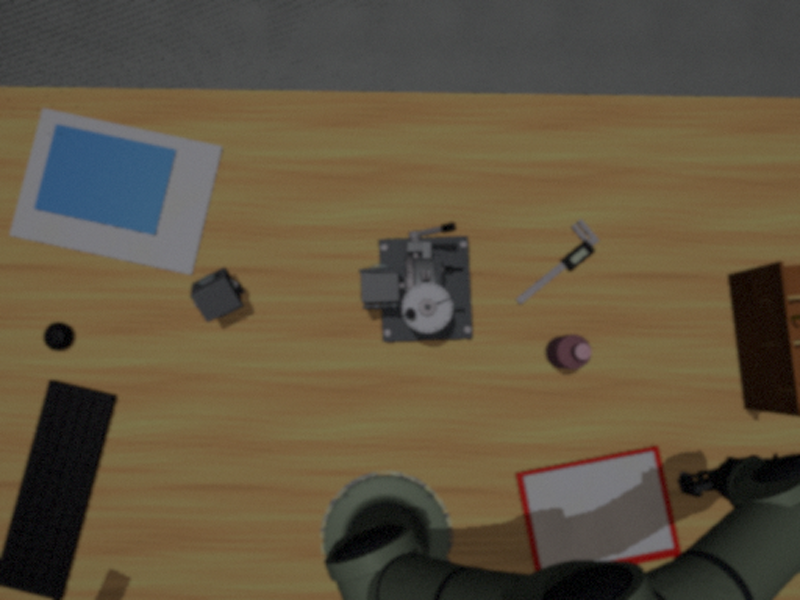

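View pics/side0.png

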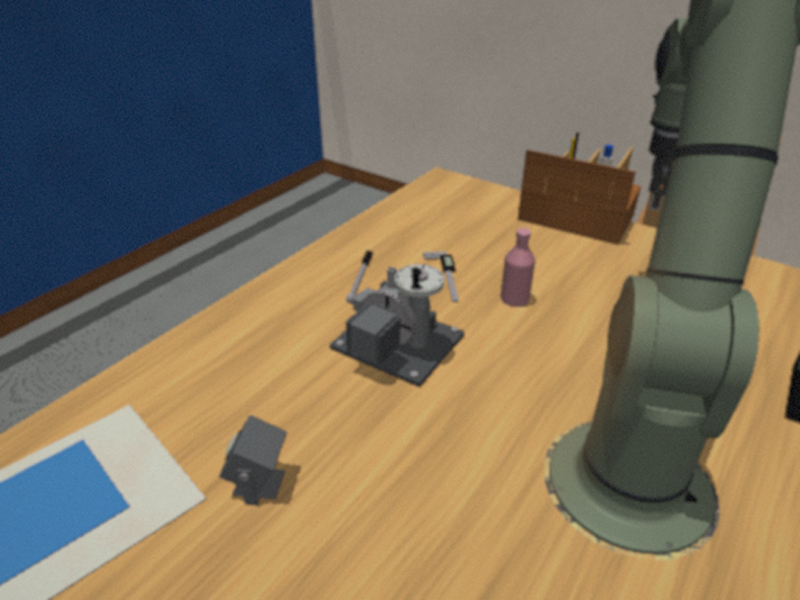

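The top view shows the fixture with its axes near the world's: wheel at about (427,308), crank at (410,313), zero line to the right, lever end at (448,227). Flask (570,352) is to the right and the lamp (220,295) to the left.

```bash
cat > h.py <<'E'
from workcell import *
import cv2,numpy as np
from scipy.spatial.transform import Rotation as R
def ray(cal,u,v):
    f=192/np.tan(np.radians(cal["fovy"])/2)
    d=R.from_euler("xyz",cal["rotation"]).apply([(u-cal["cx"])/f,(v-cal["cy"])/f,1]); return np.array(cal["xyz"]),d
def at_z(cal,u,v,z):
    o,d=ray(cal,u,v); return (o+d*(z-o[2])/d[2]).round(4)
def proj(cal,p):
    f=192/np.tan(np.radians(cal["fovy"])/2)
    q=R.from_euler("xyz",cal["rotation"]).inv().apply(np.array(p)-cal["xyz"]); return (q[...,:2]/q[...,2:]*f+[cal["cx"],cal["cy"]]).round(1)
def tool(p):  # world point -> row units from the current tool frame
    s=observe(); return R.from_euler("xyz",s["tool_rot"]).inv().apply(np.array(p)-s["position"])/0.5
E
python3 - <<'E'
from h import *
c=get_calibration("top");k=.64
for n,u,v,z in [("wheel",427,308,.198),("crank",410,313,.24),("lever_end",448,227,.163),("c1",380,240,.01),("c2",467,238,.01),("c3",472,340,.01),("c4",385,342,.01),("flask",570,352,.1),("spot",220,295,.1)]: print(n,at_z(c,u*k,v*k,z))
s=get_calibration("side")
print("side wheel",at_z(s,418*k,279*k,.198))
w=get_calibration("wrist");o=observe();r=R.from_euler("xyz",o["tool_rot"]).inv()
print("cam in tool",r.apply(w["xyz"]-o["position"]),(r*R.from_euler("xyz",w["rotation"])).as_matrix().round(3),w["fovy"])
E
```

```text
wheel [ 0.4899 -0.0744  0.198 ]
crank [ 0.4769 -0.0404  0.24  ]
lever_end [ 0.6571 -0.1167  0.163 ]
c1 [0.654  0.0238 0.01  ]
c2 [ 0.6613 -0.1704  0.01  ]
c3 [ 0.4338 -0.1829  0.01  ]
c4 [0.4267 0.0092 0.01  ]
flask [ 0.4092 -0.3774  0.1   ]
spot [0.518  0.3549 0.1   ]
side wheel [ 0.4879 -0.0683  0.198 ]
cam in tool [ 8.06726694e-02 -2.47101173e-05 -1.42062932e-01] [[-0.001 -0.95  -0.312]
 [ 1.    -0.001 -0.   ]
 [-0.    -0.312  0.95 ]] 68.95604821074058
```

```bash
python3 - <<'E'
from h import *
print(tool([.50,-.07,.36]),tool([.3,-.4,.36]))
E
```

```text
[ 0.90754983 -0.80691178 -0.25765856] [ 0.32284883 -0.30320105 -0.25814573]
```

Request:
play_rows([
  [0, 0, -0.1, 0, 0, 0, 0],
  [0.02, -0.02, -0.18, 0, 0, 0, 0],
  [0.09, -0.08, -0.25, 0, 0, 0.02, 0],
  [0.16, -0.14, -0.258, 0, 0, 0.04, 0],
  [0.23, -0.2, -0.258, 0, 0, 0.06, 0],
  [0.3, -0.26, -0.258, 0, 0, 0.08, 0],
  [0.37, -0.33, -0.258, 0, 0, 0.1, 0],
  [0.44, -0.39, -0.258, 0, 0, 0.124, 0],
  [0.51, -0.45, -0.258, 0, 0, 0.124, 0],
  [0.58, -0.51, -0.258, 0, 0, 0.124, 0],
])

```text
clock: 1.1
position: [0.3908, -0.2602, 0.3603]
tool_rot: [3.141, 0.0, 0.055]
force: [1.5, -0.3, -0.7]
grip_width: 0.0855
finger_force: 0.0
```

```bash
python3 - <<'E'
from h import *
print(observe()["tool_rot"],observe()["position"],tool([.50,-.07,.36]))
E
```

```text
[3.14140726e+00 2.40762661e-05 5.48715585e-02] [ 0.39078751 -0.26023867  0.36033934] [ 0.23896316 -0.36792551  0.00060472]
```

Request:
play_rows([
  [0.05, -0.07, 0, 0, 0, 0, 0],
  [0.1, -0.14, 0, 0, 0, 0, 0],
  [0.15, -0.21, 0, 0, 0, 0, 0],
  [0.19, -0.28, 0, 0, 0, 0, 0],
  [0.22, -0.34, 0, 0, 0, 0, 0],
  [0.239, -0.368, 0, 0, 0, 0, 0],
  [0.239, -0.368, 0, 0, 0, 0, 0],
  [0.239, -0.368, 0, 0, 0, 0, 0],
])

```text
clock: 1.9
position: [0.4992, -0.072, 0.36]
tool_rot: [3.142, 0.001, 0.055]
force: [0.0, -0.2, 0.2]
grip_width: 0.0854
finger_force: 0.0
```

```bash
python3 - <<'E'
from h import *
import pickle
c=get_calibration("wrist");im=grab_frame("wrist")
pickle.dump(c,open("c1.pkl","wb"));print(c,observe()["position"])
cv2.imwrite("pics/w1.png",cv2.resize(im[:,:,::-1],(800,600),interpolation=cv2.INTER_CUBIC))
E
```

```text
{'fovy': 68.95604821074058, 'cx': 254.91046880539434, 'cy': 199.61057283747493, 'xyz': array([ 0.57988439, -0.06741262,  0.50200433]), 'rotation': array([ 2.82385581e+00,  1.67761604e-04, -1.51674854e+00])} [ 0.4991207  -0.07254523  0.36010526]
```

View pics/w1.png

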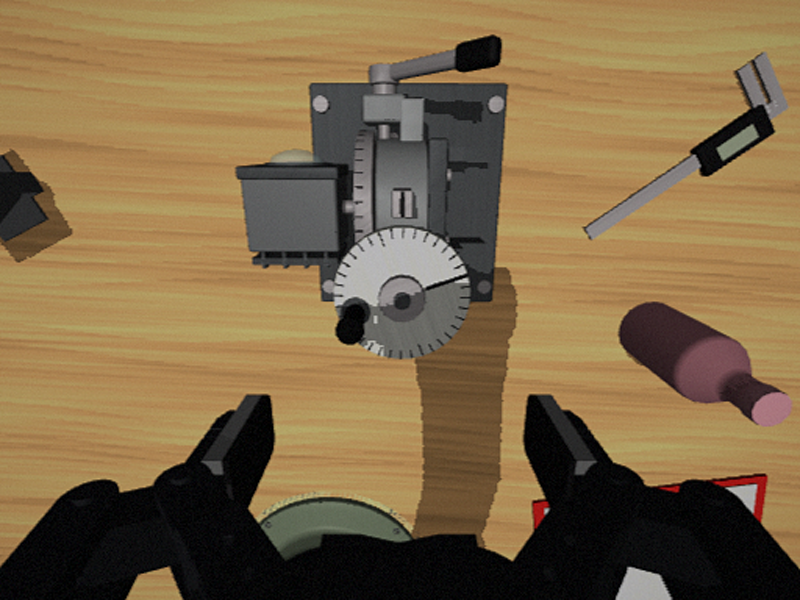

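Wrist view: wheel rim spans columns 334–470, rows 226–358. The zero line runs to (467,276), the crank head is at about (350,327), the index block at (403,203), and the lever end at (480,52).

```bash
python3 - <<'E'
from h import *
import pickle
c=pickle.load(open("c1.pkl","rb"));k=.64
P=lambda u,v,z:at_z(c,u*k,v*k,z)
for n,u,v,z in [("L",334,292,.198),("R",470,292,.198),("T",402,226,.198),("B",402,358,.198),("zero",466,276,.198),("index",403,203,.198),("cranktop",349,328,.24),("lever_end",480,52,.163),("c1",311,84,.01),("c2",507,86,.01),("c3",492,301,.01),("pivot",381,75,.1)]: print(n,P(u,v,z))
W=(P(402,226,.198)+P(402,358,.198)+P(334,292,.198)+P(470,292,.198))/4
print("W",W,"zero ang",np.arctan2(*(P(466,276,.198)-W)[1::-1]))
cv2.imwrite("pics/w1c.png",cv2.resize(cv2.imread("pics/w1.png")[180:370,320:500],None,fx=3,fy=3,interpolation=cv2.INTER_CUBIC))
E
```

```text
L [ 0.4926 -0.0256  0.198 ]
R [ 0.4979 -0.1236  0.198 ]
T [ 0.5423 -0.0719  0.198 ]
B [ 0.4434 -0.0776  0.198 ]
zero [ 0.5096 -0.1195  0.198 ]
index [ 0.5577 -0.0717  0.198 ]
cranktop [ 0.4813 -0.0411  0.24  ]
lever_end [ 0.6582 -0.119   0.163 ]
c1 [0.6559 0.0253 0.01  ]
c2 [ 0.6648 -0.173   0.01  ]
c3 [ 0.4377 -0.1854  0.01  ]
pivot [ 0.6518 -0.0492  0.1   ]
W [ 0.49405  -0.074675  0.198   ] zero ang -1.2368817331529969
```

View pics/w1c.png

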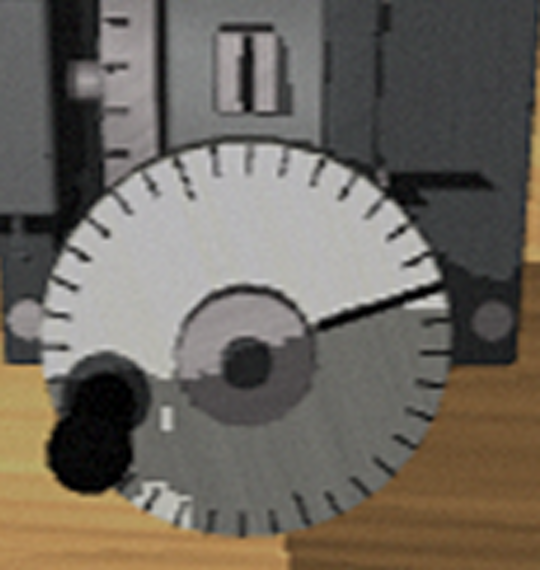

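```bash
python3 - <<'E'
from h import *
print(tool([.4818,-.041,.211]))
E
```

```text
[-0.03099505 -0.0649546   0.29821158]
```

Request:
play_rows([
  [-0.031, -0.065, 0.06, 0, 0, 0, 0],
  [-0.031, -0.065, 0.14, 0, 0, 0, 0],
  [-0.031, -0.065, 0.22, 0, 0, 0, 0],
  [-0.031, -0.065, 0.27, 0, 0, 0, 0],
  [-0.031, -0.065, 0.297, 0, 0, 0, 0.2],
  [-0.031, -0.065, 0.297, 0, 0, 0, 0.5],
  [-0.031, -0.065, 0.297, 0, 0, 0, 0.9],
  [-0.031, -0.065, 0.297, 0, 0, 0, 1],
  [-0.031, -0.065, 0.297, 0, 0, 0, 1],
  [-0.031, -0.065, 0.297, 0, 0, 0, 1],
], newtons=30)

```text
clock: 2.95
position: [0.4829, -0.0407, 0.2127]
tool_rot: [3.141, -0.002, 0.055]
force: [1.1, -3.5, 7.5]
grip_width: 0.0138
finger_force: 29.6
```

```bash
python3 - <<'E'
from h import *
s=observe();print(s)
im=grab_frame("wrist")
cv2.imwrite("pics/w2.png",im[:,:,::-1])
E
```

```text
{'clock': 2.95, 'qpos': array([ 0.25925553,  0.34138097, -0.37212338,  1.96779355,  0.16265063,
        0.85886158, -1.71599549]), 'qd': array([-0.00075211,  0.00245643, -0.00071523,  0.00014328,  0.00211301,
       -0.00112039, -0.00174388]), 'joint_efforts': array([-1.67752214e+00, -6.53635597e+01, -4.70689058e+00, -2.98923755e+01,
       -9.29645263e-01, -7.17279792e-03, -1.91164622e-05]), 'position': array([ 0.48285567, -0.04068132,  0.21274073]), 'tool_rot': array([ 3.14078574e+00, -1.90770571e-03,  5.45439143e-02]), 'force': array([ 1.07236968, -3.49336406,  7.53253254]), 'moment': array([-0.80878917, -0.13859997,  0.0141454 ]), 'finger_force': 29.634027779102325, 'grip_width': 0.013844213911382628}
```

View pics/w2.png

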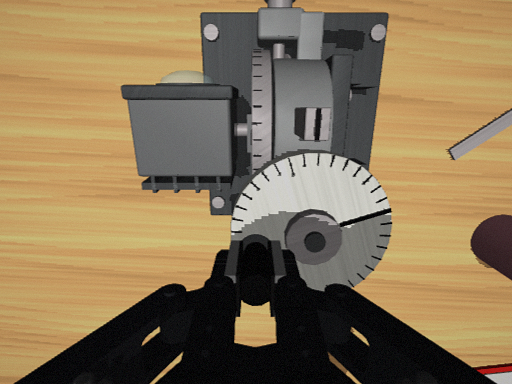

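The crank is held. It shows between the pads at about (257,260); the zero line is at (380,215), little changed. Next, the arc rows about the wheel centre.

```bash
cat >> h.py <<'E'
W=np.array([.494,-.0747])
def arc(a0,a1,n,r=.036,yaw=.0545):
    a=np.linspace(a0,a1,n+1)[1:]
    d=r*np.c_[np.cos(a)-np.cos(a0),np.sin(a)-np.sin(a0)]
    x=d@[np.cos(yaw),np.sin(yaw)]; y=d@[np.sin(yaw),-np.cos(yaw)]
    return (np.c_[x,y]/.5).round(4).tolist()
def ang():
    p=observe()["position"][:2]-W; return np.arctan2(p[1],p[0])%(2*np.pi), np.hypot(*p)
E
python3 - <<'E'
from h import *
for a in (1.89,2.79,3.69): print(a,arc(a,a+.9,10))
E
```

```text
1.89 [[-0.0062, 0.002], [-0.0121, 0.0045], [-0.0179, 0.0075], [-0.0233, 0.0111], [-0.0284, 0.0151], [-0.033, 0.0196], [-0.0373, 0.0244], [-0.0411, 0.0297], [-0.0445, 0.0352], [-0.0473, 0.0411]]
2.79 [[-0.0023, 0.0061], [-0.004, 0.0123], [-0.0052, 0.0187], [-0.0058, 0.0251], [-0.0058, 0.0316], [-0.0052, 0.0381], [-0.0041, 0.0444], [-0.0023, 0.0507], [-0.0001, 0.0567], [0.0027, 0.0626]]
3.69 [[0.0033, 0.0056], [0.0071, 0.0108], [0.0114, 0.0157], [0.0161, 0.0201], [0.0212, 0.0242], [0.0266, 0.0277], [0.0323, 0.0308], [0.0382, 0.0333], [0.0444, 0.0353], [0.0507, 0.0367]]
```

Request:
play_rows([
  [-0.006, 0.002, -0.002, 0, 0, 0, 1],
  [-0.012, 0.0045, -0.002, 0, 0, 0, 1],
  [-0.018, 0.0075, -0.002, 0, 0, 0, 1],
  [-0.0235, 0.011, -0.002, 0, 0, 0, 1],
  [-0.0285, 0.015, -0.002, 0, 0, 0, 1],
  [-0.033, 0.0195, -0.002, 0, 0, 0, 1],
  [-0.0375, 0.0245, -0.002, 0, 0, 0, 1],
  [-0.041, 0.0295, -0.002, 0, 0, 0, 1],
  [-0.0445, 0.035, -0.002, 0, 0, 0, 1],
  [-0.0475, 0.041, -0.002, 0, 0, 0, 1],
], newtons=40)

```text
clock: 4.0
position: [0.4619, -0.0617, 0.2132]
tool_rot: [-3.141, -0.005, 0.055]
force: [19.8, 1.4, -19.2]
grip_width: 0.0137
finger_force: 39.0
```

```bash
python3 -c "
from h import *
print(ang(),observe()['force'])"
```

```text
(np.float64(2.7572850079087794), np.float64(0.03463818236416527)) [ 19.84742447   1.39659774 -19.17823292]
```

Request:
play_rows([
  [0.0, 0.006, 0.002, 0, 0, 0, 1],
  [-0.002, 0.0125, 0.002, 0, 0, 0, 1],
  [-0.003, 0.0185, 0.002, 0, 0, 0, 1],
  [-0.0035, 0.025, 0.002, 0, 0, 0, 1],
  [-0.0035, 0.0315, 0.002, 0, 0, 0, 1],
  [-0.003, 0.038, 0.002, 0, 0, 0, 1],
  [-0.002, 0.0445, 0.002, 0, 0, 0, 1],
  [0.0, 0.0505, 0.002, 0, 0, 0, 1],
  [0.002, 0.0565, 0.002, 0, 0, 0, 1],
  [0.005, 0.0625, 0.002, 0, 0, 0, 1],
])

```text
clock: 5.0
position: [0.4645, -0.0918, 0.2127]
tool_rot: [-3.141, -0.002, 0.056]
force: [-2.1, 8.6, 10.7]
grip_width: 0.0132
finger_force: 41.9
```

```bash
python3 -c "
from h import *
print(ang(),observe()['force'])"
```

```text
(np.float64(3.6682362289447887), np.float64(0.03408054159193473)) [-2.09949388  8.64920033 10.6624411 ]
```

Request:
play_rows([
  [0.0035, 0.0055, 0.001, 0, 0, 0, 1],
  [0.007, 0.011, 0.001, 0, 0, 0, 1],
  [0.0115, 0.0155, 0.001, 0, 0, 0, 1],
  [0.016, 0.02, 0.001, 0, 0, 0, 1],
  [0.021, 0.024, 0.001, 0, 0, 0, 1],
  [0.0265, 0.0275, 0.001, 0, 0, 0, 1],
  [0.0325, 0.031, 0.001, 0, 0, 0, 1],
  [0.038, 0.0335, 0.001, 0, 0, 0, 1],
  [0.0445, 0.0355, 0.001, 0, 0, 0, 1],
  [0.0445, 0.0355, 0.001, 0, 0, 0, 1],
])

```text
clock: 6.0
position: [0.4876, -0.1094, 0.2126]
tool_rot: [3.141, -0.001, 0.055]
force: [-4.1, 0.6, 19.1]
grip_width: 0.0134
finger_force: 42.7
```

```bash
python3 - <<'E'
from h import *
print(ang(),observe()["force"])
c=get_calibration("wrist")
im=grab_frame("wrist")
np.save("i3.npy",im)
cv2.imwrite("pics/w3.png",cv2.resize(im[40:340,100:500,::-1],(800,600),interpolation=cv2.INTER_CUBIC))
print(proj(c,[[.494,-.0747,.198],[.544,-.0722,.198],[.494+.046*np.cos(1.45),-.0747+.046*np.sin(1.45),.198]]))
E
```

```text
(np.float64(4.530689485248985), np.float64(0.035267827582124996)) [-4.13735681  0.61611538 19.11906289]
[[199.5 232.2]
 [194.3 150.1]
 [123.7 220.1]]
```

View pics/w3.png

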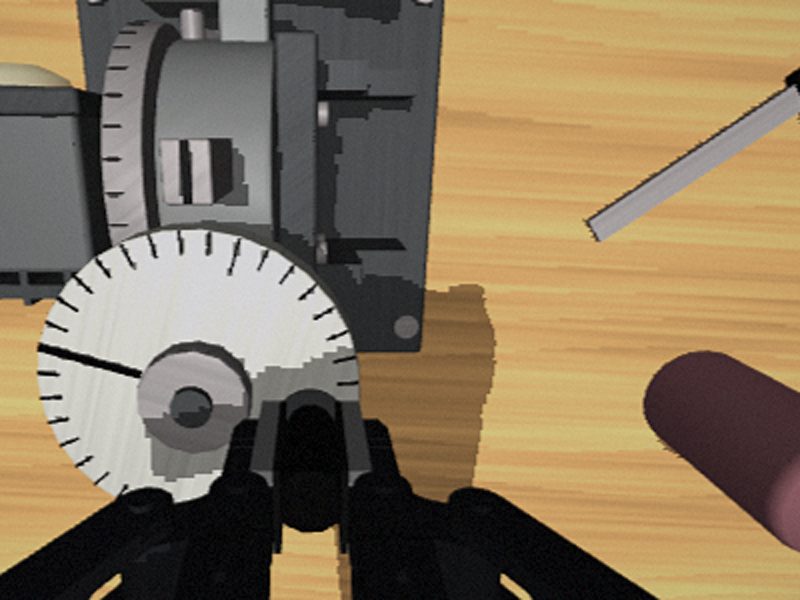

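The zero line now stands at crop (38,347), about 7.5 divisions counter-clockwise past the index (block with its line at (186,172)). Refining the centre from the path, then coming back clockwise.

```bash
sed -i 's/^W=.*/W=np.array([.4958,-.0744])/' h.py; python3 - <<'E'
from h import *
print(ang());print(arc(4.48,3.58,10))
E
```

```text
(np.float64(4.482387204808152), np.float64(0.03590456278459679))
[[-0.0061, -0.0021], [-0.012, -0.0048], [-0.0177, -0.0079], [-0.023, -0.0116], [-0.028, -0.0157], [-0.0326, -0.0203], [-0.0368, -0.0253], [-0.0405, -0.0306], [-0.0437, -0.0362], [-0.0464, -0.0421]]
```

Request:
play_rows([
  [-0.006, -0.002, -0.001, 0, 0, 0, 1],
  [-0.012, -0.005, -0.002, 0, 0, 0, 1],
  [-0.0175, -0.008, -0.002, 0, 0, 0, 1],
  [-0.023, -0.0115, -0.002, 0, 0, 0, 1],
  [-0.028, -0.0155, -0.002, 0, 0, 0, 1],
  [-0.0325, -0.0205, -0.002, 0, 0, 0, 1],
  [-0.037, -0.0255, -0.002, 0, 0, 0, 1],
  [-0.0405, -0.0305, -0.002, 0, 0, 0, 1],
  [-0.0435, -0.036, -0.002, 0, 0, 0, 1],
  [-0.0465, -0.042, -0.002, 0, 0, 0, 1],
])

```text
clock: 7.05
position: [0.4637, -0.0904, 0.2129]
tool_rot: [3.141, -0.003, 0.055]
force: [8.2, -4.5, 1.7]
grip_width: 0.0133
finger_force: 41.1
```

```bash
python3 - <<'E'
from h import *
print(ang(),observe()["force"]);a=ang()[0];print(arc(a,3.3,5))
E
```

```text
(np.float64(3.6035573234190887), np.float64(0.03583925572880987)) [ 8.15964312 -4.53391771  1.65307911]
[[-0.0016, -0.0041], [-0.003, -0.0082], [-0.0041, -0.0124], [-0.0049, -0.0167], [-0.0055, -0.0211]]
```

Request:
play_rows([
  [-0.001, -0.004, 0, 0, 0, 0, 1],
  [-0.0025, -0.008, 0, 0, 0, 0, 1],
  [-0.0035, -0.0125, 0, 0, 0, 0, 1],
  [-0.0045, -0.0165, 0, 0, 0, 0, 1],
  [-0.005, -0.02, 0, 0, 0, 0, 1],
  [-0.005, -0.02, 0, 0, 0, 0, 1],
  [-0.005, -0.02, 0, 0, 0, 0, 1],
])

```text
clock: 7.75
position: [0.4605, -0.0805, 0.2128]
tool_rot: [3.141, -0.002, 0.055]
force: [4.8, -4.8, 3.0]
grip_width: 0.0137
finger_force: 41.2
```

```bash
python3 - <<'E'
from h import *
import pickle
print(ang(),observe()["force"])
c=get_calibration("wrist");im=grab_frame("wrist")
u,v=proj(c,[.53,-.072,.198]).astype(int);print(u,v)
x0,y0=max(u-75,0),max(v-70,0)
pickle.dump((c,x0,y0),open("c4.pkl","wb"));print(x0,y0)
cv2.imwrite("pics/w4.png",cv2.resize(im[y0:y0+150,x0:x0+150,::-1],(600,600),interpolation=cv2.INTER_CUBIC))
E
```

```text
(np.float64(3.3135110367866734), np.float64(0.035816067695146156)) [ 4.76258369 -4.77953122  2.96880049]
246 128
171 58
```

View pics/w4.png

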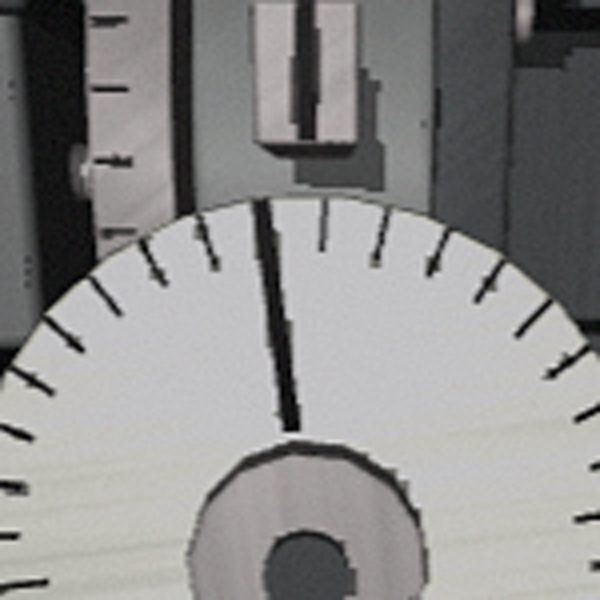

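The zero line at the rim (263,203) sits about 0.72 division before the index line (308,200). It needs 0.125 rad more clockwise.

```bash
python3 - <<'E'
from h import *
a=ang()[0];print(arc(a,a-.125,4))
E
```

```text
[[-0.0002, -0.0022], [-0.0004, -0.0045], [-0.0005, -0.0067], [-0.0005, -0.009]]
```

Request:
play_rows([
  [0, -0.002, 0, 0, 0, 0, 1],
  [0, -0.0045, 0, 0, 0, 0, 1],
  [-0.0005, -0.0065, 0, 0, 0, 0, 1],
  [-0.0005, -0.009, 0, 0, 0, 0, 1],
  [-0.0005, -0.009, 0, 0, 0, 0, 1],
  [-0.0005, -0.009, 0, 0, 0, 0, 1],
])

```text
clock: 8.4
position: [0.46, -0.0763, 0.2129]
tool_rot: [3.14, -0.002, 0.054]
force: [5.6, -6.4, 3.9]
grip_width: 0.0135
finger_force: 41.2
```

```bash
python3 - <<'E'
from h import *
print(ang(),observe()["force"])
c=get_calibration("wrist");im=grab_frame("wrist")
u,v=proj(c,[.53,-.072,.198]).astype(int);x0,y0=u-75,v-70
cv2.imwrite("pics/w5.png",cv2.resize(im[y0:y0+150,x0:x0+150,::-1],(600,600),interpolation=cv2.INTER_CUBIC))
E
```

```text
(np.float64(3.1945862196298527), np.float64(0.03585100345241255)) [ 5.60930083 -6.41743946  3.85215669]
```

View pics/w5.png

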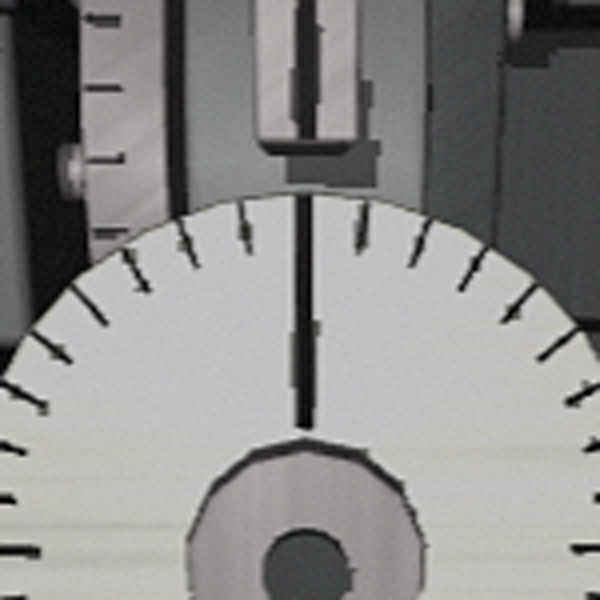

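The zero line (305,200) is now on the index line (308,138). Releasing and lifting.

Request:
play_rows([
  [-0.0005, -0.0, 0, 0, 0, 0, 0.8],
  [-0.0005, 0, 0, 0, 0, 0, 0.4],
  [-0.0005, 0, 0, 0, 0, 0, 0],
  [0, 0, 0, 0, 0, 0, 0],
  [0, 0, 0, 0, 0, 0, 0],
  [0, 0, -0.06, 0, 0, 0, 0],
  [0, 0, -0.14, 0, 0, 0, 0],
  [0, 0, -0.22, 0, 0, 0, 0],
  [0.06, 0.04, -0.29, 0, 0, 0, 0],
  [0.12, 0.04, -0.29, 0, 0, 0, 0],
])

```text
clock: 9.45
position: [0.5221, -0.0946, 0.3621]
tool_rot: [3.139, -0.007, 0.052]
force: [0.2, 0.1, -0.8]
grip_width: 0.0855
finger_force: 0.0
```

Request:
play_rows([
  [0.02, 0, 0, 0, 0, 0, 0.6],
  [0.02, 0, 0, 0, 0, 0, 1],
  [0.02, 0, 0, 0, 0, 0, 1],
  [0.02, 0, 0, 0, 0, 0, 1],
  [0.02, 0, 0, 0, 0, 0, 1],
])

```text
clock: 9.95
position: [0.5295, -0.0916, 0.3574]
tool_rot: [3.141, 0.0, 0.055]
force: [0.0, 0.5, 0.4]
grip_width: 0.0119
finger_force: 0.0
```

```bash
python3 - <<'E'
from h import *
import pickle
print(observe()["position"],observe()["force"])
c=get_calibration("wrist");im=grab_frame("wrist")
pickle.dump(c,open("c6.pkl","wb"))
np.save("i6.npy",im)
cv2.imwrite("pics/w6.png",cv2.resize(im[:300,100:500,::-1],(800,600),interpolation=cv2.INTER_CUBIC))
E
```

```text
[ 0.52954691 -0.09164974  0.35741845] [0.03657589 0.45869085 0.35449433]
```

View pics/w6.png

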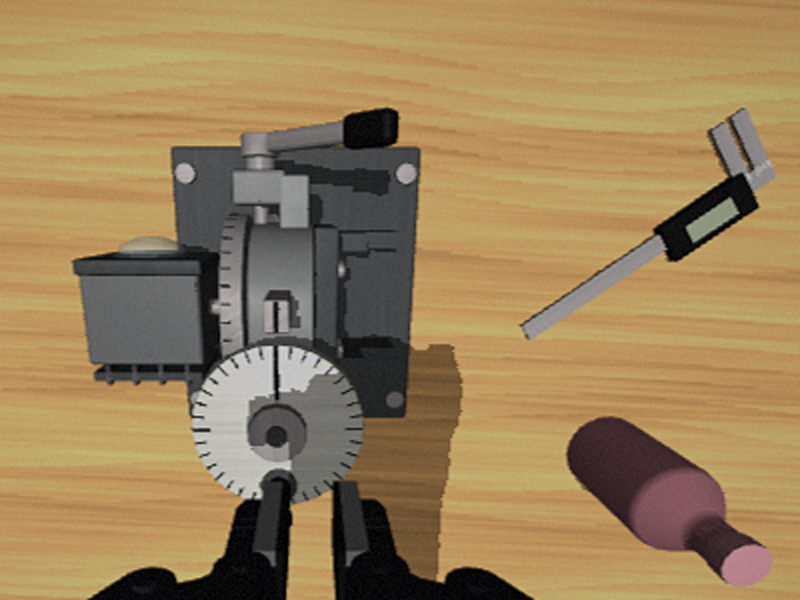

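The zero line is still on the index (277,345). The lever end's top shows at crop (371,127); the way down to it is clear.

```bash
python3 - <<'E'
from h import *
import pickle
c=pickle.load(open("c6.pkl","rb"))
e=at_z(c,100+371/2,127/2,.165);p=at_z(c,100+257/2,143/2,.1);print(e,p)
print(tool([.66,-.12,.225]),observe()["position"])
E
```

```text
[ 0.6576 -0.1177  0.165 ] [ 0.6533 -0.0501  0.1   ]
[0.25713517 0.07083006 0.26500645] [ 0.52966699 -0.09166784  0.35748226]
```

Request:
play_rows([
  [0.09, 0.02, 0, 0, -0.03, 0, 1],
  [0.18, 0.045, 0.05, 0, -0.07, 0, 1],
  [0.257, 0.055, 0.12, 0, -0.11, 0, 1],
  [0.257, 0.065, 0.2, 0, -0.125, 0, 1],
  [0.257, 0.065, 0.27, 0, -0.125, 0, 1],
  [0.257, 0.065, 0.32, 0, -0.125, 0, 1],
  [0.257, 0.065, 0.325, 0, -0.125, 0, 1],
  [0.257, 0.065, 0.325, 0, -0.125, 0, 1],
  [0.257, 0.065, 0.325, 0, -0.125, 0, 1],
])

```text
clock: 10.9
position: [0.6609, -0.1171, 0.1969]
tool_rot: [3.141, 0.259, 0.055]
force: [0.3, 0.1, 0.9]
grip_width: -0.0005
finger_force: 0.0
```

```bash
python3 - <<'E'
from h import *
s=observe();print(s["position"],s["tool_rot"],s["force"])
r=R.from_euler("xyz",s["tool_rot"]).inv();print(r.apply([0,0,-1]),r.apply([0.05,-1,0]))
cv2.imwrite("pics/w7.png",grab_frame("wrist")[:,:,::-1])
E
```

```text
[ 0.66088623 -0.117084    0.19689289] [3.14117259 0.2592093  0.05474427] [0.31234225 0.13713263 0.91809895]
[ 2.56316347e-01 -4.06029995e-04  9.66592864e-01] [-0.00463176  1.00123715  0.00164881]
```

View pics/w7.png

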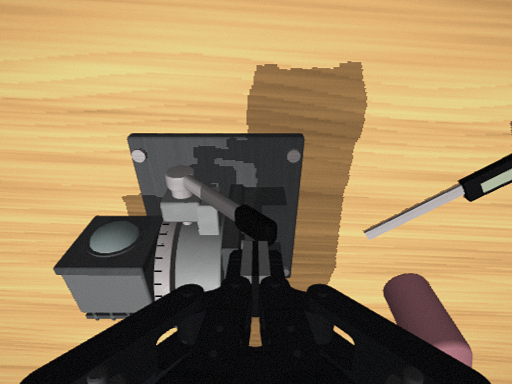

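Fingertips (257,250) line up with the lever end (257,225) in the swing plane. Checking where the tip will land along x, then pressing along the lever's arc.

```bash
python3 - <<'E'
from h import *
c=get_calibration("wrist");s=observe()["position"]
print(proj(c,[s,[.6576,-.1177,.163],[.6576,-.1177,.170]]))
L=.1;a=np.arange(.8,-.3,-.1)
print(np.c_[.8-a,L*np.cos(a)-.006*np.sin(a),.095+L*np.sin(a)+.006*np.cos(a)].round(4))
E
```

```text
[[255.4 256.2]
 [256.  224.2]
 [256.  230.8]]
[[0.     0.0654 0.1709]
 [0.1    0.0726 0.164 ]
 [0.2    0.0791 0.1564]
 [0.3    0.0849 0.1482]
 [0.4    0.0898 0.1395]
 [0.5    0.0938 0.1303]
 [0.6    0.0968 0.1207]
 [0.7    0.0989 0.111 ]
 [0.8    0.1    0.101 ]
 [0.9    0.1001 0.091 ]
 [1.     0.0992 0.081 ]]
```

Request:
play_rows([
  [0.002, 0, 0.008, 0, 0, 0, 1],
  [0.004, 0, 0.016, 0, 0, 0, 1],
  [0.0055, 0, 0.022, 0, 0, 0, 1],
  [0.0065, 0, 0.025, 0, 0, 0, 1],
  [0.007, 0.001, 0.028, 0, 0, 0, 1],
  [0.008, 0.003, 0.031, 0, 0, 0, 1],
  [0.0085, 0.006, 0.034, 0, 0, 0, 1],
  [0.0095, 0.009, 0.037, 0, 0, 0, 1],
  [0.01, 0.012, 0.04, 0, 0, 0, 1],
  [0.01, 0.012, 0.04, 0, 0, 0, 1],
])

```text
clock: 11.95
position: [0.6602, -0.1234, 0.174]
tool_rot: [3.141, 0.262, 0.055]
force: [0.5, 0.8, 2.4]
grip_width: -0.0001
finger_force: 1.1
```

Request:
play_rows([
  [0.0005, 0.002, 0.002, 0, 0, 0, 1],
  [0.001, 0.004, 0.004, 0, 0, 0, 1],
  [0.0015, 0.006, 0.006, 0, 0, 0, 1],
  [0.002, 0.008, 0.008, 0, 0, 0, 1],
  [0.0025, 0.01, 0.01, 0, 0, 0, 1],
  [0.003, 0.011, 0.0115, 0, 0, 0, 1],
  [0.003, 0.011, 0.0115, 0, 0, 0, 1],
])

```text
clock: 12.65
position: [0.6604, -0.1286, 0.1681]
tool_rot: [3.142, 0.262, 0.055]
force: [1.2, 0.8, 4.0]
grip_width: 0.0
finger_force: 1.3
```

Request:
play_rows([
  [0.0005, 0.002, 0.002, 0, 0, 0, 1],
  [0.001, 0.004, 0.004, 0, 0, 0, 1],
  [0.0015, 0.0055, 0.006, 0, 0, 0, 1],
  [0.002, 0.007, 0.008, 0, 0, 0, 1],
  [0.0025, 0.0085, 0.01, 0, 0, 0, 1],
  [0.0025, 0.0085, 0.01, 0, 0, 0, 1],
])

```text
clock: 13.25
position: [0.6606, -0.1329, 0.1629]
tool_rot: [3.142, 0.262, 0.055]
force: [1.4, 0.2, 2.8]
grip_width: 0.0003
finger_force: 1.3
```

Request:
play_rows([
  [0.0005, 0.0015, 0.002, 0, 0, 0, 1],
  [0.001, 0.003, 0.004, 0, 0, 0, 1],
  [0.0015, 0.0045, 0.006, 0, 0, 0, 1],
  [0.002, 0.006, 0.008, 0, 0, 0, 1],
  [0.0025, 0.0075, 0.01, 0, 0, 0, 1],
  [0.0025, 0.0075, 0.01, 0, 0, 0, 1],
])

```text
clock: 13.85
position: [0.6607, -0.1366, 0.1577]
tool_rot: [-3.142, 0.262, 0.055]
force: [0.8, 1.4, 2.0]
grip_width: -0.0001
finger_force: 1.4
```

```bash
python3 - <<'E'
from h import *
print(observe()["force"])
im=grab_frame("wrist")
cv2.imwrite("pics/w8.png",cv2.resize(im[110:290,130:370,::-1],(720,540),interpolation=cv2.INTER_CUBIC))
E
```

```text
[0.75862088 1.37351277 1.99937136]
```

View pics/w8.png

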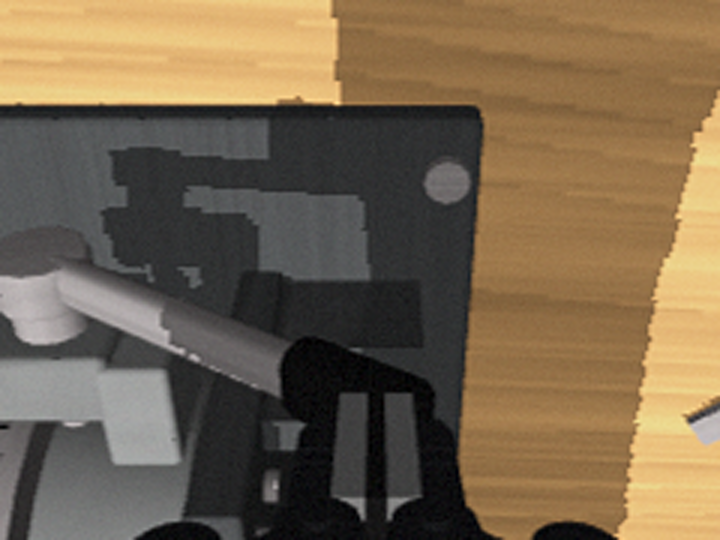

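The lever end (360,380) lies under the fingertips and is turning with them. Pressing on, now with less outward travel.

Request:
play_rows([
  [0.0005, 0.0, 0.002, 0, 0, 0, 1],
  [0.001, 0.0, 0.004, 0, 0, 0, 1],
  [0.0015, 0.0, 0.006, 0, 0, 0, 1],
  [0.002, 0.0, 0.008, 0, 0, 0, 1],
  [0.0025, 0.0, 0.01, 0, 0, 0, 1],
  [0.0025, 0.0, 0.01, 0, 0, 0, 1],
])

```text
clock: 14.5
position: [0.6606, -0.1365, 0.1526]
tool_rot: [-3.142, 0.262, 0.055]
force: [1.6, -0.3, 3.7]
grip_width: 0.0002
finger_force: 1.4
```

Request:
play_rows([
  [0.0005, 0.0005, 0.002, 0, 0, 0, 1],
  [0.001, 0.001, 0.004, 0, 0, 0, 1],
  [0.0015, 0.0015, 0.006, 0, 0, 0, 1],
  [0.002, 0.002, 0.008, 0, 0, 0, 1],
  [0.0025, 0.003, 0.01, 0, 0, 0, 1],
  [0.0025, 0.003, 0.01, 0, 0, 0, 1],
])

```text
clock: 15.1
position: [0.6606, -0.1381, 0.1474]
tool_rot: [3.142, 0.262, 0.055]
force: [1.1, -1.0, 2.6]
grip_width: 0.0
finger_force: 1.4
```

Request:
play_rows([
  [0.0005, 0.0005, 0.002, 0, 0, 0, 1],
  [0.001, 0.001, 0.004, 0, 0, 0, 1],
  [0.0015, 0.0015, 0.006, 0, 0, 0, 1],
  [0.002, 0.002, 0.008, 0, 0, 0, 1],
  [0.0025, 0.003, 0.01, 0, 0, 0, 1],
  [0.0025, 0.003, 0.01, 0, 0, 0, 1],
])

```text
clock: 15.7
position: [0.6606, -0.1396, 0.1423]
tool_rot: [3.142, 0.262, 0.055]
force: [1.8, -1.3, 3.1]
grip_width: 0.0001
finger_force: 1.5
```

Request:
play_rows([
  [0.0005, 0.0005, 0.002, 0, 0, 0, 1],
  [0.001, 0.001, 0.004, 0, 0, 0, 1],
  [0.0015, 0.0015, 0.006, 0, 0, 0, 1],
  [0.002, 0.002, 0.008, 0, 0, 0, 1],
  [0.0025, 0.003, 0.01, 0, 0, 0, 1],
  [0.0025, 0.003, 0.01, 0, 0, 0, 1],
])

```text
clock: 16.3
position: [0.6606, -0.141, 0.1371]
tool_rot: [-3.142, 0.262, 0.055]
force: [1.0, -0.3, 3.2]
grip_width: 0.0001
finger_force: 1.5
```

Request:
play_rows([
  [0.0005, 0.0005, 0.002, 0, 0, 0, 1],
  [0.001, 0.001, 0.004, 0, 0, 0, 1],
  [0.0015, 0.0015, 0.006, 0, 0, 0, 1],
  [0.002, 0.002, 0.008, 0, 0, 0, 1],
  [0.0025, 0.002, 0.01, 0, 0, 0, 1],
  [0.0025, 0.002, 0.01, 0, 0, 0, 1],
])

```text
clock: 16.9
position: [0.6605, -0.142, 0.132]
tool_rot: [-3.142, 0.262, 0.055]
force: [0.8, -1.5, 3.8]
grip_width: 0.0001
finger_force: 1.5
```

Request:
play_rows([
  [0.0005, 0.0005, 0.002, 0, 0, 0, 1],
  [0.001, 0.001, 0.004, 0, 0, 0, 1],
  [0.0015, 0.0015, 0.006, 0, 0, 0, 1],
  [0.002, 0.002, 0.008, 0, 0, 0, 1],
  [0.0025, 0.002, 0.01, 0, 0, 0, 1],
  [0.0025, 0.002, 0.01, 0, 0, 0, 1],
])

```text
clock: 17.5
position: [0.6605, -0.143, 0.1268]
tool_rot: [-3.142, 0.262, 0.055]
force: [1.2, -1.2, 3.2]
grip_width: -0.0001
finger_force: 1.5
```

Request:
play_rows([
  [0.0005, 0, 0.002, 0, 0, 0, 1],
  [0.001, 0, 0.004, 0, 0, 0, 1],
  [0.0015, 0.0005, 0.006, 0, 0, 0, 1],
  [0.002, 0.001, 0.008, 0, 0, 0, 1],
  [0.0025, 0.001, 0.01, 0, 0, 0, 1],
  [0.0025, 0.001, 0.01, 0, 0, 0, 1],
])

```text
clock: 18.1
position: [0.6605, -0.1435, 0.1217]
tool_rot: [-3.142, 0.262, 0.055]
force: [1.2, -0.3, 3.4]
grip_width: 0.0001
finger_force: 1.5
```

Request:
play_rows([
  [0.0005, 0, 0.002, 0, 0, 0, 1],
  [0.001, 0, 0.004, 0, 0, 0, 1],
  [0.0015, 0.0005, 0.006, 0, 0, 0, 1],
  [0.002, 0.001, 0.008, 0, 0, 0, 1],
  [0.0025, 0.001, 0.01, 0, 0, 0, 1],
  [0.0025, 0.001, 0.01, 0, 0, 0, 1],
])

```text
clock: 18.7
position: [0.6604, -0.144, 0.1165]
tool_rot: [-3.142, 0.262, 0.055]
force: [1.5, -1.4, 2.5]
grip_width: -0.0001
finger_force: 1.5
```

Request:
play_rows([
  [0.0005, 0, 0.002, 0, 0, 0, 1],
  [0.001, 0, 0.004, 0, 0, 0, 1],
  [0.0015, 0, 0.006, 0, 0, 0, 1],
  [0.002, 0, 0.008, 0, 0, 0, 1],
  [0.0025, 0, 0.01, 0, 0, 0, 1],
  [0.0025, 0, 0.01, 0, 0, 0, 1],
])

```text
clock: 19.3
position: [0.6603, -0.144, 0.1114]
tool_rot: [3.142, 0.262, 0.055]
force: [1.5, -1.7, 3.5]
grip_width: -0.0002
finger_force: 1.5
```

Request:
play_rows([
  [0.0005, 0, 0.002, 0, 0, 0, 1],
  [0.001, 0, 0.004, 0, 0, 0, 1],
  [0.0015, 0, 0.006, 0, 0, 0, 1],
  [0.002, 0, 0.008, 0, 0, 0, 1],
  [0.0025, 0, 0.01, 0, 0, 0, 1],
  [0.0025, 0, 0.01, 0, 0, 0, 1],
])

```text
clock: 19.9
position: [0.6602, -0.144, 0.1062]
tool_rot: [-3.141, 0.262, 0.055]
force: [1.1, -1.5, 3.2]
grip_width: 0.0003
finger_force: 1.4
```

Checking with image code (no viewing) where the lever's bar is now.

```bash
python3 - <<'E'
from h import *
c=get_calibration("wrist");g=cv2.cvtColor(grab_frame("wrist"),cv2.COLOR_RGB2GRAY).astype(float)
piv=np.array([.6545,-.0505,.095]);d=np.array([.05,-1,0])
L=np.linspace(.025,.07,15)
for q in np.arange(0,1.3,.1):
    a=.8-q
    P=piv+np.outer(L*np.cos(a),d)+np.outer(L*np.sin(a),[0,0,1])
    uv=proj(c,P).astype(int)
    print(round(q,1),uv[0],uv[-1],[int(g[v,u]) for u,v in uv if 0<=u<512 and 0<=v<384])
E
```

```text
0.0 [118 265] [157 318] [109, 105, 62, 63, 57, 44, 84, 148, 158, 155, 161, 31, 14, 13, 4]
0.1 [122 263] [171 308] [73, 66, 63, 60, 48, 67, 64, 64, 116, 157, 129, 49, 10, 10, 7]
0.2 [126 260] [182 298] [47, 60, 63, 44, 64, 66, 64, 69, 53, 38, 38, 40, 17, 7, 13]
0.3 [130 258] [192 289] [67, 60, 56, 69, 66, 65, 65, 59, 37, 39, 37, 46, 39, 11, 10]
0.4 [133 255] [200 279] [124, 70, 42, 64, 61, 65, 64, 41, 40, 39, 39, 28, 38, 35, 26]
0.5 [136 252] [206 269] [173, 175, 179, 78, 70, 65, 50, 39, 47, 51, 41, 39, 39, 37, 31]
0.6 [139 249] [211 260] [187, 185, 176, 175, 171, 176, 176, 180, 180, 163, 84, 34, 32, 23, 34]
0.7 [141 246] [214 252] [180, 185, 188, 183, 189, 146, 104, 107, 109, 107, 112, 111, 111, 110, 106]
0.8 [142 243] [216 244] [166, 164, 174, 172, 174, 107, 102, 105, 104, 109, 104, 100, 103, 100, 102]
0.9 [143 241] [217 236] [127, 102, 99, 99, 83, 67, 71, 66, 61, 68, 52, 53, 43, 26, 35]
1.0 [144 238] [217 229] [78, 65, 63, 52, 46, 47, 89, 44, 50, 46, 30, 36, 32, 87, 82]
1.1 [144 236] [215 223] [59, 46, 45, 48, 45, 74, 88, 49, 51, 46, 46, 43, 91, 85, 86]
1.2 [144 233] [213 217] [48, 44, 47, 49, 48, 50, 49, 48, 44, 50, 43, 47, 83, 87, 87]
```

The bar is at about 0.75 rad, so the lever is following the fingers. Continuing in small steps.

Request:
play_rows([
  [0.0005, 0, 0.002, 0, 0, 0, 1],
  [0.001, 0, 0.004, 0, 0, 0, 1],
  [0.0015, 0, 0.006, 0, 0, 0, 1],
  [0.002, 0, 0.008, 0, 0, 0, 1],
  [0.002, 0, 0.008, 0, 0, 0, 1],
])

```text
clock: 20.45
position: [0.6602, -0.1441, 0.1022]
tool_rot: [3.142, 0.262, 0.055]
force: [1.9, -2.3, 3.4]
grip_width: -0.0002
finger_force: 1.8
```

Request:
play_rows([
  [0.0005, 0, 0.002, 0, 0, 0, 1],
  [0.001, 0, 0.004, 0, 0, 0, 1],
  [0.0015, 0, 0.006, 0, 0, 0, 1],
  [0.002, 0, 0.008, 0, 0, 0, 1],
  [0.002, 0, 0.008, 0, 0, 0, 1],
])

```text
clock: 20.95
position: [0.6603, -0.1441, 0.0982]
tool_rot: [3.141, 0.261, 0.055]
force: [1.9, -4.2, 5.0]
grip_width: 0.0
finger_force: 2.4
```

Request:
play_rows([
  [0.0005, 0, 0.001, 0, 0, 0, 1],
  [0.0005, -0.0005, 0.002, 0, 0, 0, 1],
  [0.001, -0.0005, 0.003, 0, 0, 0, 1],
  [0.001, -0.0005, 0.004, 0, 0, 0, 1],
  [0.001, -0.0005, 0.004, 0, 0, 0, 1],
])

```text
clock: 21.45
position: [0.6603, -0.1441, 0.0963]
tool_rot: [3.141, 0.261, 0.055]
force: [2.2, -2.9, 5.8]
grip_width: 0.0001
finger_force: 3.2
```

Request:
play_rows([
  [0.0005, 0, 0.001, 0, 0, 0, 1],
  [0.0005, 0, 0.002, 0, 0, 0, 1],
  [0.001, 0, 0.003, 0, 0, 0, 1],
  [0.001, -0.0005, 0.004, 0, 0, 0, 1],
  [0.001, -0.0005, 0.004, 0, 0, 0, 1],
])

```text
clock: 21.95
position: [0.6603, -0.1437, 0.0943]
tool_rot: [3.141, 0.261, 0.055]
force: [1.5, -3.5, 5.9]
grip_width: 0.0
finger_force: 3.3
```

Request:
play_rows([
  [0.0005, 0, 0.001, 0, 0, 0, 1],
  [0.0005, 0, 0.002, 0, 0, 0, 1],
  [0.001, 0, 0.003, 0, 0, 0, 1],
  [0.001, -0.0005, 0.004, 0, 0, 0, 1],
  [0.001, -0.0005, 0.004, 0, 0, 0, 1],
])

```text
clock: 22.45
position: [0.6604, -0.1437, 0.0925]
tool_rot: [3.141, 0.261, 0.055]
force: [2.0, -5.0, 9.9]
grip_width: -0.0002
finger_force: 5.0
```

Request:
play_rows([
  [0.0005, 0.0005, 0.001, 0, 0, 0, 1],
  [0.0005, 0.001, 0.002, 0, 0, 0, 1],
  [0.001, 0.001, 0.003, 0, 0, 0, 1],
  [0.001, 0.001, 0.003, 0, 0, 0, 1],
])

```text
clock: 22.85
position: [0.6605, -0.1438, 0.0911]
tool_rot: [3.141, 0.261, 0.055]
force: [1.3, -2.5, 10.3]
grip_width: -0.0001
finger_force: 5.6
```

Request:
play_rows([
  [0.0005, 0, 0.001, 0, 0, 0, 1],
  [0.0005, 0, 0.002, 0, 0, 0, 1],
  [0.001, 0, 0.003, 0, 0, 0, 1],
  [0.001, 0, 0.003, 0, 0, 0, 1],
])

```text
clock: 23.25
position: [0.6606, -0.1437, 0.0896]
tool_rot: [3.141, 0.261, 0.055]
force: [1.6, -2.7, 12.4]
grip_width: -0.0001
finger_force: 6.3
```

Request:
play_rows([
  [0.0005, 0, 0.001, 0, 0, 0, 1],
  [0.0005, 0, 0.002, 0, 0, 0, 1],
  [0.001, 0, 0.003, 0, 0, 0, 1],
  [0.001, 0, 0.003, 0, 0, 0, 1],
])

```text
clock: 23.65
position: [0.6608, -0.1436, 0.0882]
tool_rot: [3.142, 0.261, 0.055]
force: [0.6, -1.0, 13.8]
grip_width: 0.0002
finger_force: 6.9
```

Request:
play_rows([
  [0.0005, 0, 0.001, 0, 0, 0, 1],
  [0.0005, 0, 0.002, 0, 0, 0, 1],
  [0.0005, 0, 0.002, 0, 0, 0, 1],
  [0.0005, 0, 0.002, 0, 0, 0, 1],
])

```text
clock: 24.05
position: [0.6608, -0.1436, 0.0872]
tool_rot: [-3.142, 0.261, 0.055]
force: [0.4, -2.3, 15.1]
grip_width: -0.0001
finger_force: 7.4
```

Request:
play_rows([
  [0.0005, 0, 0.001, 0, 0, 0, 1],
  [0.0005, 0, 0.002, 0, 0, 0, 1],
  [0.0005, 0, 0.002, 0, 0, 0, 1],
  [0.0005, 0, 0.002, 0, 0, 0, 1],
])

```text
clock: 24.45
position: [0.6609, -0.1435, 0.0863]
tool_rot: [-3.142, 0.26, 0.055]
force: [0.8, -1.4, 16.2]
grip_width: 0.0003
finger_force: 7.9
```

Request:
play_rows([
  [0.0005, 0, 0.001, 0, 0, 0, 1],
  [0.0005, 0, 0.002, 0, 0, 0, 1],
  [0.0005, 0, 0.002, 0, 0, 0, 1],
  [0.0005, 0, 0.002, 0, 0, 0, 1],
  [0.0005, 0, 0.002, 0, 0, 0, 1],
])

```text
clock: 24.95
position: [0.6609, -0.1435, 0.0854]
tool_rot: [-3.141, 0.26, 0.055]
force: [1.3, -0.6, 16.6]
grip_width: -0.0
finger_force: 8.4
```

Request:
play_rows([
  [0.0005, 0, 0.001, 0, 0, 0, 1],
  [0.0005, 0, 0.0015, 0, 0, 0, 1],
  [0.0005, 0, 0.0015, 0, 0, 0, 1],
  [0.0005, 0, 0.0015, 0, 0, 0, 1],
])

```text
clock: 25.35
position: [0.661, -0.1434, 0.0847]
tool_rot: [-3.141, 0.26, 0.055]
force: [0.5, -0.5, 18.3]
grip_width: -0.0002
finger_force: 8.9
```

Request:
play_rows([
  [-0.001, 0, -0.004, 0, 0, 0, 1],
  [-0.003, 0, -0.012, 0, 0, 0, 1],
  [-0.008, 0, -0.03, 0, 0, 0, 1],
  [-0.02, 0, -0.08, 0, 0, 0, 1],
  [-0.04, 0, -0.15, 0, 0, 0, 1],
  [-0.06, 0, -0.23, 0, 0, 0, 1],
  [-0.08, 0, -0.31, 0, 0, 0, 1],
  [-0.11, 0, -0.39, 0, 0, 0, 1],
  [-0.14, 0, -0.45, 0, 0, 0, 1],
  [-0.14, 0, -0.45, 0, 0, 0, 1],
])

```text
clock: 26.35
position: [0.6515, -0.144, 0.3239]
tool_rot: [3.141, 0.256, 0.055]
force: [-0.2, -0.3, 0.3]
grip_width: -0.0001
finger_force: 0.0
```

```bash
python3 - <<'E'
from h import *
print(observe()["position"],observe()["force"])
c=get_calibration("wrist");g=cv2.cvtColor(grab_frame("wrist"),cv2.COLOR_RGB2GRAY).astype(float)
cv2.imwrite("pics/w9.png",g)
rs=np.linspace(.025,.045,12);b=np.linspace(-.3,.4,71)
P=np.array([[[W[0]+r*np.cos(t),W[1]+r*np.sin(t),.198] for r in rs] for t in b])
uv=proj(c,P)
print(uv.min((0,1)),uv.max((0,1)))
v=cv2.remap(g.astype(np.float32),uv[...,0].astype(np.float32),uv[...,1].astype(np.float32),1).mean(1)
print("zero line angle",b[v.argmin()],v.min(),np.median(v), v[v.argmin()-3:v.argmin()+4].round())
rs=np.linspace(.056,.066,8);P=np.array([[[W[0]+r*np.cos(t),W[1]+r*np.sin(t),.198] for r in rs] for t in b[20:50]]);uv=proj(c,P)
w=cv2.remap(g.astype(np.float32),uv[...,0].astype(np.float32),uv[...,1].astype(np.float32),1).mean(1);print(w.round())
E
```

```text
[ 0.65151097 -0.14399597  0.32387101] [-0.15655306 -0.32607876  0.25681199][ WARN:0@0.224] global loadsave.cpp:1063 imwrite_ Unsupported depth image for selected encoder is fallbacked to CV_8U.
Traceback (most recent call last):
  File "h.py", line 11, in proj
    q=R.from_euler("xyz",cal["rotation"]).inv().apply(np.array(p)-cal["xyz"]); return (q[...,:2]/q[...,2:]*f+[cal["cx"],cal["cy"]]).round(1)
  File "scipy/spatial/transform/_rotation.pyx", line 2580, in scipy.spatial.transform._rotation.Rotation.apply
ValueError: Expected input of shape (3,) or (P, 3), got (71, 12, 3).
```

```bash
python3 - <<'E'
from h import *
c=get_calibration("wrist");g=cv2.cvtColor(grab_frame("wrist"),cv2.COLOR_RGB2GRAY).astype(np.float32)
def prof(r0,r1,b):
    rs=np.linspace(r0,r1,10)
    P=np.array([[W[0]+r*np.cos(t),W[1]+r*np.sin(t),.198] for t in b for r in rs])
    uv=proj(c,P).reshape(len(b),10,2).astype(np.float32)
    return cv2.remap(g,uv[...,0],uv[...,1],1).mean(1),uv
b=np.arange(-.2,.3,.02)
for r in((.025,.038),(.055,.064)):
    v,uv=prof(*r,b);print(uv[0,0],uv[-1,-1]);print(dict(zip(b.round(2),v.astype(int))))
piv=np.array([.6545,-.0505,.095]);d=np.array([.05,-1,0]);L=np.linspace(.025,.07,10)
for q in np.arange(.6,1.2,.1):
    a=.8-q;P=piv+np.outer(L*np.cos(a),d)+np.outer(L*np.sin(a),[0,0,1]);uv=proj(c,P).astype(np.float32)[None]
    print(round(q,1),cv2.remap(g,uv[...,0],uv[...,1],1).astype(int).ravel())
E
```

```text
[195.1 260.2] [181.1 252.2]
{np.float64(-0.2): np.int64(212), np.float64(-0.18): np.int64(212), np.float64(-0.16): np.int64(212), np.float64(-0.14): np.int64(212), np.float64(-0.12): np.int64(213), np.float64(-0.1): np.int64(212), np.float64(-0.08): np.int64(213), np.float64(-0.06): np.int64(215), np.float64(-0.04): np.int64(212), np.float64(-0.02): np.int64(205), np.float64(-0.0): np.int64(180), np.float64(0.02): np.int64(134), np.float64(0.04): np.int64(72), np.float64(0.06): np.int64(20), np.float64(0.08): np.int64(18), np.float64(0.1): np.int64(71), np.float64(0.12): np.int64(133), np.float64(0.14): np.int64(181), np.float64(0.16): np.int64(206), np.float64(0.18): np.int64(214), np.float64(0.2): np.int64(213), np.float64(0.22): np.int64(212), np.float64(0.24): np.int64(212), np.float64(0.26): np.int64(211), np.float64(0.28): np.int64(211)}
[198.8 241.7] [172.6 235.5]
{np.float64(-0.2): np.int64(63), np.float64(-0.18): np.int64(65), np.float64(-0.16): np.int64(63), np.float64(-0.14): np.int64(64), np.float64(-0.12): np.int64(63), np.float64(-0.1): np.int64(62), np.float64(-0.08): 
[... 175 characters left out ...]
(97), np.float64(0.04): np.int64(14), np.float64(0.06): np.int64(31), np.float64(0.08): np.int64(107), np.float64(0.1): np.int64(156), np.float64(0.12): np.int64(160), np.float64(0.14): np.int64(148), np.float64(0.16): np.int64(101), np.float64(0.18): np.int64(75), np.float64(0.2): np.int64(75), np.float64(0.22): np.int64(72), np.float64(0.24): np.int64(74), np.float64(0.26): np.int64(73), np.float64(0.28): np.int64(78)}
0.6 [165 164 161 162 163 159 142 138 124 127]
0.7 [178 175 171 167 168 165 164 163 164 162]
0.8 [184 183 181 180 179 176 176 173 173 169]
0.9 [187 188 185 186 185 184 184 182 180 181]
1.0 [188 188 187 184 181 181 180 179 174 171]
1.1 [185 179 177 172 169 161 156 148 143 129]
```

```bash
python3 -c "
from workcell import *
print(job_done())"
```

```text
the job is handed in; nothing more can be done
None
```

The job is handed in and no verdict came back: the zero line went about 7.5 divisions past the index and came back clockwise only to about 0.02 rad (0.2 division) from it, and the lever was pressed to a reading of about 18 N and released, but I viewed 11 pictures, one over the limit of 10.

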